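# Engage and hold the barring collar of a pump drive

## Robot

A 6-joint arm with a two-finger parallel gripper is mounted at the origin on the work surface. World frame = base frame: x ahead of the robot, y to its left, z up, the work surface at z = 0. Lengths are in m, angles in rad, forces in N, time in s.
With the tool pointing down it reaches from about 0.3 to 0.775 m from the base axis. Payload 14.6 kg.
Tool frame: the origin (TCP) lies at the very end of the fingers, on their centre line; the grasp point (between the pads) lies 19 mm behind it (ctrl.hold_point_z is the z of the grasp point in the tool frame, in m); z points along the fingers, y is the direction in which the jaws open and shut (so a half turn about z gives the same grasp; the last joint's range is limited). The gripper opens to 94 mm and grips with 3 to 60 N. Pads are 16 mm wide; open, the fingers measure 119 mm over their backs; the gripper's body (75 mm by 177 mm) begins 78 mm behind the grasp point.
Start: joints at [1.119, 0.3, 1.521, -0, 1.321, -0.067], TCP at [0.206, 0.51, 0.205] pointing down, gripper open.
Joint ranges: [-3.03, 3.03], [-0.79, 2.21], [0.23, 2.52], [-1.04, 4.18], [0, 3.07], [-2.55, 2.55]. Speed limits (rad/s): [2.22, 2.22, 2.57, 3.14, 3.14, 3.14].

## Interface

Orientations are given as [roll, pitch, yaw] about the fixed x, y, z axes, in that order (R = Rz(yaw) Ry(pitch) Rx(roll)).
In Python, from station import ctrl, cams, hand_in gives the robot as it stands.
- The arm moves only by the tool servo_tool, never from a script. Its argument "rows" is a list of rows, each a list of 7 numbers: the shift along the world's x, y, z in m, then the turn, a rotation vector about the world's x, y, z in rad, then the gripper command: -1 is shut, 1 is fully open, values between are in proportion. A call has exactly 8 rows; each row is the pose to reach, as a shift and turn from the pose measured when the call began; what a row does not reach only later rows make up. A row lasts 1/12 s, in which the tool goes at most 41.7 mm and 7.16 degrees, less where a joint would pass 70% of its speed; a pose out of reach is approached as far as the arm can. A call with a gripper value outside its range is refused whole. The fingers move at their own pace and stop on an object; "newtons" is the grip in N (left out, the last holds). Time passes only in rows, so rows that repeat a pose let the fingers close, or fill a call up. It gives the time, the measured TCP pose, the force and the opening at its end, in the units of the state.
- ctrl.get_obs(): the state, without advancing time (a new reading comes with each control period).
- cams.camera(name): name is "scene" or "top" or "wrist"; returns a dict with "image" (384x512x3 uint8, red, green, blue), "depth" (384x512 float32, m along the optical axis (not along the pixel's ray), 0 where there is no reading), "fx", "fy", "cx", "cy" (pixels), "rvec" (rotation vector, rad) and "tvec" (3), from world to camera coordinates, as OpenCV has them; the wrist camera has in their place "hand_eye" (4x4, takes a point from camera to tool coordinates, whose origin is the TCP and whose axes are the flange's). Camera axes: x right, y down, z forward; pixel columns grow to the right and rows downward; lengths in m; the calibration is good to about 2 mm. A picture is of the moment at which its call begins: read the wrist's pose just before it.
- hand_in(): hands the job in, once; it reports no verdict.
Trained networks look in a picture, given as the dict that the camera call returned (one of the last four; its "shot" number tells which), for a name from the list of things; names that differ only in an ending like _2 or _b are one class to them, and where a whole thing is asked for, a point or a joint stands for the part that bears it (a point fixed in the world has none). Each returns a list of dicts, best first, with "p" (0 to 1); they miss things now and then, are a little off and sometimes report something else, mostly with a low value. They report only what shows in the picture. A call takes as long as a camera call. They do not tell look-alikes from the thing itself.
- cams.spot_in(picture, name): "box" ([left, top, right, bottom] as shares, 0 to 1, of the picture: columns of its width, rows of its height, round what is visible of it).
- cams.place_of(picture, name): "at" ([column, row] as shares, 0 to 1, of the picture: columns of its width, rows of its height: a listed point, or the origin of a listed thing).
The state is a dict: "time_s": time; "qpos": joint angles; "joint_vel": joint speeds; "tau": joint torques, N m; "ee_pos": TCP position; "eef_rot": TCP orientation; "force": force on the tool from outside, world axes, zero at the start; "moment": the same for the moment, N m; "grip_width": finger opening in m.
Only numpy, scipy, OpenCV 4.12 (cv2) and the standard library are available. Lean on these libraries where they do the work, as an engineer would, in place of code of your own. Each camera call takes 0.05 s, during which the arm holds its last target.

## Task

Get the injection pump's drive ready to be turned over by hand. Use the thin pry blade, not the fingers, to pry the hood on top of the gearbox up by its front lip, swing the hood fully back and lay the blade down on the bench; then turn the knurled collar that was under the hood until its hidden keyway drops over the shaft's cross-pin, push it fully home against its spring, and finish with the fingers still holding it there. Do not disturb the other things lying on the bench.

Things in the scene. Friction and masses are not known exactly. Their poses are not given: they have to be found in the camera images.
- deck (a point): Flat top (deck) of the grey 117 x 120 mm gearbox fixed on the bench, 100 mm above the bench. Point on the deck on the collar's vertical axis; x points from the front (hood lip) to the back (hinge), z up. Gearbox reaches 62 mm in front, 55 behind, 60 to each side; 12 mm base plate reaches 83 mm in front. Red pump on its -y side (60 to 230 mm off, 123 high), motor behind (83 high).
- cover (a joint): Angle of the sheet-steel hood (90 long, 74 wide, 42 mm high, open below, 0.12 kg) hinged along its back bottom edge: 0 shut, grows as the front swings up and back, stop at 2.1 rad, where it leans back clear of the collar. Hinge friction is small: let go below about 0.8 rad it falls shut, beyond about 1.3 rad it falls open to the stop. Lifting it by the lip takes about 1 N.
- cover_lip (a point): Front edge of the hood's pry lip, middle, underside. The lip is a flange 60 mm wide, 3 mm thick, standing out 14 mm along the hood's lower front edge. Shut, its underside is 8 mm above the deck: the gap below is 8 mm high and 14 mm deep (ends at a curb), too low for fingers. Moves with the hood; x points along the hood to the hinge.
- cover_hinge (a point): Middle of the hood's hinge line, 46 mm behind the collar's axis and 8 mm above the deck; the hinge runs along this point's y axis. Distance from here to the lip's front edge 102 mm. With the hood fully open the lip is its highest part, 96 mm above the deck and 97 mm behind the collar's axis.
- blade_grip (a point): Pry blade: black handle 90 x 22 x 22 mm, straight steel blade 85 x 18 x 2.5 mm in line with it at mid-height, 0.11 kg, lying flat on the bench. The point is near the balance point, inside the handle 30 mm behind its front end, 11 mm above the underside; x points along the tool to the tip, 115 mm ahead; z up.
- blade_tip (a point): Middle of the blade's front edge (of its 2.5 mm thickness too).
- plunge (a joint): How far the collar is pushed down its shaft (m): 0 out, 0.010 fully home. A spring pushes it out with 4 N at 0 and 8 N at home. Off its keyway the collar meets the cross-pin at 0.004 and goes no further; over the pin it drops to 0.010.
- collar (a joint): Turn of the collar about its vertical axis (rad), growing clockwise seen from above; turns easily (0.03 N m). Two opposite 9 mm keyways fit over the two ends of a 6 mm cross-pin, all hidden inside. From the start the keyways meet the pin after a clockwise turn of 0.4 to 1.5 rad, not known beforehand, and pass it within 0.09 rad either way. The shaft and pin stay still.
- collar_mid (a point): Point on the axis of the knurled steel collar, 10 mm below its top face (collar 43 mm across, 28 mm high, vertical axis). At the start the top face is 41 mm above the deck, home it is 31 mm above. Free all round once the hood is open: the curb is 8 mm high.
- wrench: Bystander: steel spanner lying on the bench, 190 mm long, 9 mm high.
- jar: Bystander: clear jar with a lid, 60 mm across, 75 mm high.
- holder: Bystander: steel delivery-valve holder standing on end, 26 mm across, 46 mm high.
There are look-alikes about, which are no part of the job. Of the things that look like the part that bears blade_grip, take the one that is farthest to the robot's right at the start.

How it is judged:
By the outcome, as a careful person would: the job done as asked, in the order asked, and still so for the second after the job is handed in, while the arm keeps its last pose, push and grip.
It also fails if it takes over 64 s, if anything falls off the work surface, if the arm or the gripper's body presses on something with over 40 N, if the wrist force passes 120 N, or if a joint passes its speed limit or range.

## Working session

There is one attempt and no reset: what is moved stays moved. The work goes in short steps, Python scripts to look and compute and a tool call to move; the robot and the scene stay as the last step left them, time stands still between calls to the robot, and variables do not carry over. Pictures are saved under pics/ and viewed, and the job is handed in when it is done.

Besides the shell and the picture viewer there is one more tool, called after "Emit:" as name(argument=value, ...), one argument or row to a line, values as JSON. servo_tool: Moves the arm, as the interface text tells. Its arguments: {"type":"object","properties":{"rows":{"type":"array"},"newtons":{"type":"number"}},"required":["rows"]}

```bash
mkdir -p pics; ls
cat > h.py <<'E'
import numpy as np, cv2
from scipy.spatial.transform import Rotation as R
from station import ctrl, cams, hand_in
def pose(o):
    T=np.eye(4); e=np.array(o['eef_rot']); 
    T[:3,:3]=R.from_euler('xyz',e).as_matrix() if e.size==3 else e.reshape(3,3)
    T[:3,3]=o['ee_pos']; return T
def shot(name,fn=None):
    o=ctrl.get_obs(); p=cams.camera(name)
    if name=='wrist': p['T']=pose(o)@np.array(p['hand_eye'])
    else:
        M=np.eye(4); M[:3,:3]=cv2.Rodrigues(np.array(p['rvec'],float))[0]; M[:3,3]=np.ravel(p['tvec']); p['T']=np.linalg.inv(M)
    if fn: cv2.imwrite('pics/'+fn+'.png',p['image'][:,:,::-1])
    return p
def w(p,c,r,d=None):
    if d is None:
        d=p['depth'][int(round(r)),int(round(c))]
    v=np.array([(c-p['cx'])/p['fx']*d,(r-p['cy'])/p['fy']*d,d,1]); return (p['T']@v)[:3]
def wz(p,c,r,z):
    v=p['T'][:3,:3]@np.array([(c-p['cx'])/p['fx'],(r-p['cy'])/p['fy'],1]); o=p['T'][:3,3]; return o+v*(z-o[2])/v[2]
def proj(p,X):
    q=np.linalg.inv(p['T'])@np.append(X,1); return q[0]/q[2]*p['fx']+p['cx'],q[1]/q[2]*p['fy']+p['cy']
def cloud(p):
    r,c=np.mgrid[0:384,0:512]; d=p['depth']; V=np.stack([(c-p['cx'])/p['fx']*d,(r-p['cy'])/p['fy']*d,d],-1)
    return V@p['T'][:3,:3].T+p['T'][:3,3]
E
python3 - <<'E'
from h import *
np.set_printoptions(precision=4,suppress=True)
o=ctrl.get_obs(); print(o, ctrl.hold_point_z)
for n in ['scene','top','wrist']:
    p=shot(n,n+'0'); print(n,p['T'][:3])
    for k in ['blade_grip','blade_tip','cover_lip','cover_hinge','collar_mid','deck','wrench','jar','holder']:
        for a in cams.place_of(p,k)[:4]:
            c,r=a['at'][0]*512,a['at'][1]*384
            print(k,round(a['p'],2),round(c),round(r),w(p,min(c,511),min(r,383)))
    np.savez('pics/'+n+'0.npz',**{k:v for k,v in p.items() if k in('image','depth','T','fx','fy','cx','cy')})
E
```

```text
pics
{'time_s': 0.0, 'qpos': array([ 1.1194,  0.3005,  1.5216,  0.    ,  1.3207, -0.0666]), 'joint_vel': array([ 0.0007, -0.    ,  0.0019,  0.    , -0.0021,  0.0021]), 'tau': array([ -0.0009, -53.1806, -35.2728,   0.0708,   0.0244,  -0.0001]), 'ee_pos': array([0.2063, 0.5095, 0.2049]), 'eef_rot': array([-3.1404, -0.0001,  2.7568]), 'force': array([-0.0121,  0.1097,  0.6645]), 'moment': array([0.0111, 0.0131, 0.0423]), 'grip_width': 0.09348401721181146} -0.0188
scene [[-0.736   0.4504 -0.5054  1.081 ]
 [ 0.6769  0.5014 -0.5389  0.7575]
 [ 0.0107 -0.7388 -0.6739  0.8658]]
blade_grip 0.65 355 211 [0.3185 0.3307 0.0228]
blade_grip 0.64 281 210 [0.4743 0.187  0.0243]
blade_grip 0.58 329 335 [0.6659 0.5296 0.0226]
blade_grip 0.57 401 289 [0.4475 0.5678 0.0219]
blade_tip 0.94 387 203 [0.2121 0.368  0.0114]
blade_tip 0.92 447 280 [ 0.322   0.6262 -0.001 ]
blade_tip 0.69 267 237 [0.569  0.2282 0.0133]
cover_lip 0.76 201 168 [ 0.5183 -0.143  -0.0003]
cover_hinge 0.92 166 180 [ 0.6941 -0.0468  0.1137]
deck 0.94 184 175 [ 0.6589 -0.0099  0.1333]
wrench 0.6 205 136 [ 0.4068 -0.2696  0.006 ]
jar 0
[... 567 characters left out ...]
 0.54 199 156 [0.6311 0.3029 0.0778]
cover_lip 0.91 307 169 [ 0.5946 -0.0321  0.1116]
cover_hinge 0.72 314 139 [ 0.6774 -0.0461  0.1537]
collar_mid 0.74 316 139 [ 0.6809 -0.0526  0.1502]
deck 0.63 310 156 [ 0.6272 -0.0327  0.1542]
jar 0.72 201 156 [0.6316 0.2972 0.0744]
jar 0.52 309 173 [ 0.5838 -0.042   0.096 ]
holder 0.48 174 188 [0.5296 0.3838 0.0396]
wrist [[ 0.375   0.8874  0.2683  0.1285]
 [ 0.927  -0.3591 -0.1078  0.5422]
 [ 0.0006  0.2891 -0.9573  0.3847]]
blade_grip 0.69 178 283 [0.3198 0.342  0.0174]
blade_grip 0.68 347 295 [0.2311 0.5513 0.2623]
blade_tip 0.75 331 354 [0.5394 0.5126 0.0128]
blade_tip 0.66 372 231 [0.3501 0.6344 0.0109]
blade_tip 0.58 161 213 [0.2124 0.3668 0.0115]
```

View pics/scene0.png

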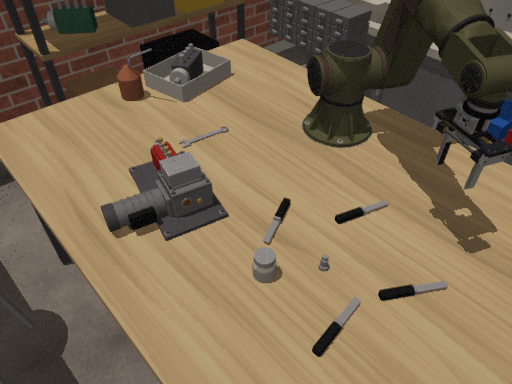

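View pics/top0.png

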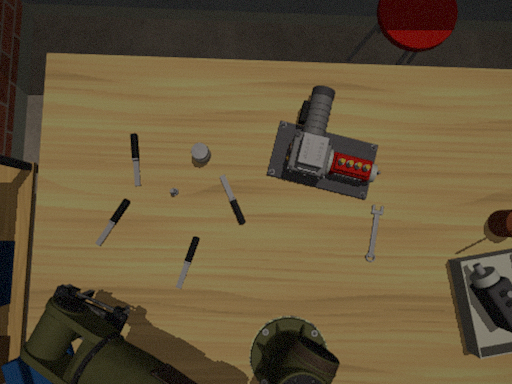

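View pics/wrist0.png

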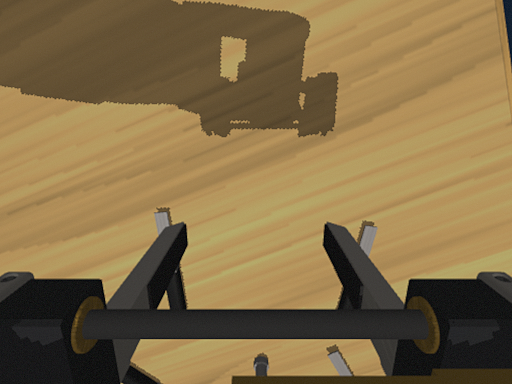

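Candidates for the pry blade in the top view are the handles at (236,205) y≈0.18, (192,255) y≈0.32, (116,220) y≈0.57 and (134,150) y≈0.52. The farthest to the robot's right (smallest y) is the one at (236,205). I'll measure it and the gearbox.

Run:
```python
import numpy as np, cv2
np.set_printoptions(precision=4,suppress=True)
import sys
sys.argv=['x']
for n in ['top','scene']:
    f=np.load(f'pics/{n}0.npz'); p={k:f[k] for k in f}
    print(n,p['fx'],p['fy'])
    r,c=np.mgrid[0:384,0:512]; d=p['depth']; V=np.stack([(c-p['cx'])/p['fx']*d,(r-p['cy'])/p['fy']*d,d],-1)@p['T'][:3,:3].T+p['T'][:3,3]
    im=p['image'].astype(int)
    reg=(np.abs(V[...,0]-.5)<.12)&(np.abs(V[...,1]-.2)<.085)
    h=reg&(im.sum(-1)<150)&(V[...,2]<.04)
    X=V[h]; X=X[X[:,2]>.008]
    print('handle',len(X),X.mean(0),X.min(0),X.max(0))
    u,s,vt=np.linalg.svd(X[:,:2]-X[:,:2].mean(0)); print(vt[0],np.ptp((X[:,:2]-X[:,:2].mean(0))@vt[0]))
    st=reg&(im.max(-1)-im.min(-1)<25)&(im.sum(-1)>200)&(V[...,2]<.04)
    Y=V[st]; print('steel',len(Y),Y.mean(0),np.arctan2(*(Y.mean(0)-X.mean(0))[[1,0]]))
    cr=im[140:260,180:300] if n=='top' else im[150:270,220:340]
    cv2.imwrite(f'pics/crop_{n}.png',cv2.resize(cr[:,:,::-1].astype(np.uint8),None,fx=5,fy=5,interpolation=2))
    # bench level
    print('bench z',np.median(V[reg&(np.abs(V[...,2])<.015)][:,2]))
    # gearbox
    reg=(np.abs(V[...,0]-.63)<.15)&(np.abs(V[...,1]+.03)<.15)&(V[...,2]>.05)
    z=V[reg][:,2]; print(np.histogram(z,bins=np.arange(.05,.2,.005)))
    cr=im[70:220,250:400] if n=='top' else im[120:250,90:240]
    cv2.imwrite(f'pics/gb_{n}.png',cv2.resize(cr[:,:,::-1].astype(np.uint8),None,fx=4,fy=4,interpolation=2))
```

```text
top 359.2074037279608 359.2074037279608
handle 141 [0.4612 0.1778 0.0229] [0.4244 0.1559 0.0154] [0.4988 0.2007 0.0297]
[-0.904  -0.4275] 0.08203371216395067
steel 149 [0.5398 0.2161 0.0126] 0.4531688496108648
bench z 0.0012866094328065625
(array([ 34,  44,  70, 112, 106, 178, 263,  80,  87, 389, 358,  71,  88,
        14,  41,  25,  11,  11,  14, 192, 546,  27,   0,   0,   0,   0,
         0,   0,   0,   0]), array([0.05 , 0.055, 0.06 , 0.065, 0.07 , 0.075, 0.08 , 0.085, 0.09 ,
       0.095, 0.1  , 0.105, 0.11 , 0.115, 0.12 , 0.125, 0.13 , 0.135,
       0.14 , 0.145, 0.15 , 0.155, 0.16 , 0.165, 0.17 , 0.175, 0.18 ,
       0.185, 0.19 , 0.195, 0.2  ]))
scene 413.3547708825526 413.3547708825526
handle 154 [0.4642 0.182  0.0208] [0.4269 0.1555 0.0084] [0.5006 0.2048 0.0261]
[0.9008 0.4343] 0.0780076262592871
steel 188 [0.5381 0.2152 0.0135] 0.4214548092877096
bench z 0.0007963060379775899
(array([ 87, 100, 124, 157, 155, 220, 287,  71,  83, 230, 249,  67,  87,
        65,  83,  66,  54,  59,  48, 160, 470,   1,   0,   0,   0,   0,
         0,   0,   0,   0]), array([0.05 , 0.055, 0.06 , 0.065, 0.07 , 0.075, 0.08 , 0.085, 0.09 ,
       0.095, 0.1  , 0.105, 0.11 , 0.115, 0.12 , 0.125, 0.13 , 0.135,
       0.14 , 0.145, 0.15 , 0.155, 0.16 , 0.165, 0.17 , 0.175, 0.18 ,
       0.185, 0.19 , 0.195, 0.2  ]))
```

View pics/crop_top.png

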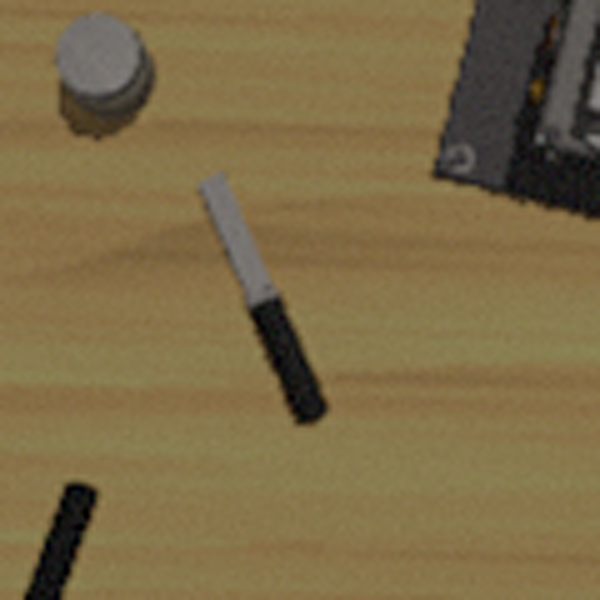

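View pics/gb_top.png

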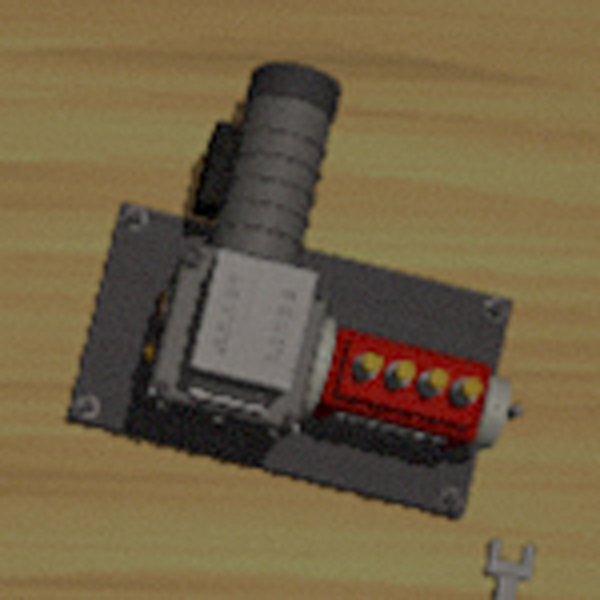

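View pics/gb_scene.png

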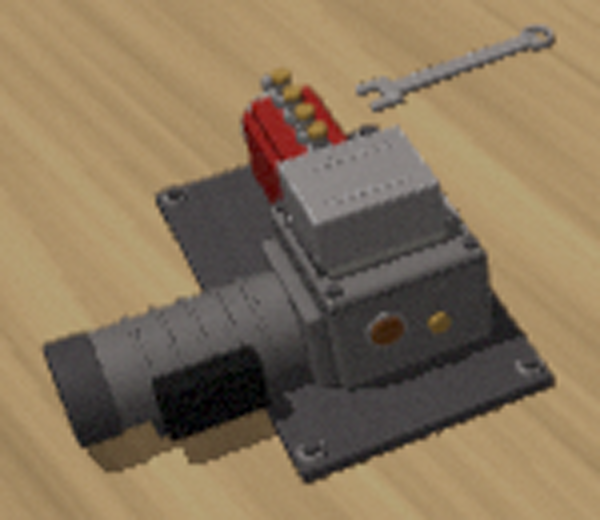

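The crop confirms the blade: handle around (290,360) in the crop, steel to (213,180). Its yaw is ≈0.44 and the grip point is ≈(0.476, 0.187). Moving above it.

Emit:
servo_tool(
  rows=[
    [0.27,-0.322,0,0,0,0.82,1],
    [0.27,-0.322,0,0,0,0.82,1],
    [0.27,-0.322,0,0,0,0.82,1],
    [0.27,-0.322,0,0,0,0.82,1],
    [0.27,-0.322,0,0,0,0.82,1],
    [0.27,-0.322,0,0,0,0.82,1],
    [0.27,-0.322,0,0,0,0.82,1],
    [0.27,-0.322,0,0,0,0.82,1],
  ],
)

```text
time_s: 2.17
ee_pos: [0.4017, 0.2774, 0.2057]
eef_rot: [3.141, 0.0, -2.699]
force: [0.6, 0.8, -0.0]
grip_width: 0.094
```

Emit:
servo_tool(
  rows=[
    [0.037,-0.045,-0.02,0,0,0,1],
    [0.074,-0.09,-0.04,0,0,0,1],
    [0.074,-0.09,-0.055,0,0,0,1],
    [0.074,-0.09,-0.055,0,0,0,1],
    [0.074,-0.09,-0.055,0,0,0,1],
    [0.074,-0.09,-0.055,0,0,0,1],
    [0.074,-0.09,-0.055,0,0,0,1],
    [0.074,-0.09,-0.055,0,0,0,1],
  ],
)

```text
time_s: 2.83
ee_pos: [0.4754, 0.1886, 0.1518]
eef_rot: [3.142, 0.002, -2.698]
force: [-0.1, 0.7, -0.0]
grip_width: 0.0938
```

Run:
```python
from h import *
np.set_printoptions(precision=4,suppress=True)
o=ctrl.get_obs(); print(o['ee_pos'],o['eef_rot'],o['time_s'])
p=shot('wrist','w1')
for k in ['blade_grip','blade_tip']:
    for a in cams.place_of(p,k)[:2]:
        c,r=a['at'][0]*512,a['at'][1]*384; print(k,a['p'],c,r,wz(p,c,r,.011))
V=cloud(p); im=p['image'].astype(int)
reg=(np.abs(V[...,0]-.5)<.12)&(np.abs(V[...,1]-.2)<.085)
st=reg&(im.max(-1)-im.min(-1)<25)&(im.sum(-1)>180)&(V[...,2]<.03); Y=V[st]
u,s,vt=np.linalg.svd(Y[:,:2]-Y[:,:2].mean(0)); print(len(Y),Y.mean(0),np.arctan2(vt[0][1],vt[0][0]),np.ptp((Y[:,:2]-Y[:,:2].mean(0))@vt[0]))
```

```text
[0.4754 0.1886 0.1518] [ 3.1415  0.0022 -2.6976] 2.8333
blade_grip 0.82 435.4048 109.09440000000001 [0.3189 0.3307 0.011 ]
951 [0.5395 0.2182 0.0125] 0.4400710480913902 0.0907049862323121
```

View pics/w1.png

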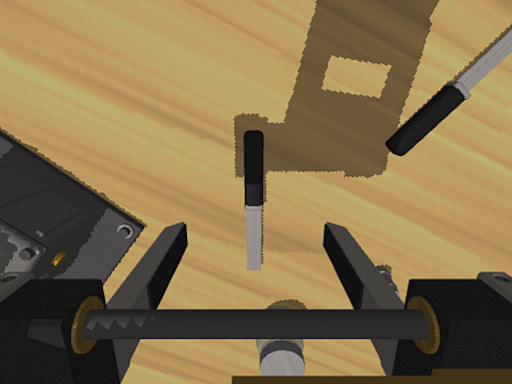

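The wrist view shows the handle at (254,170) and steel to (254,268), aligned with the jaws. The other knife at (430,120) is well clear. Descending.

Emit:
servo_tool(
  rows=[
    [0,-0.001,-0.04,0,0,0,1],
    [0,-0.001,-0.08,0,0,0,1],
    [0,-0.001,-0.11,0,0,0,1],
    [0,-0.001,-0.13,0,0,0,1],
    [0,-0.001,-0.142,0,0,0,1],
    [0,-0.001,-0.147,0,0,0,1],
    [0,-0.001,-0.147,0,0,0,0],
    [0,-0.001,-0.147,0,0,0,-1],
  ],
  newtons=50,
)

```text
time_s: 3.65
ee_pos: [0.4758, 0.1875, 0.0051]
eef_rot: [-3.142, 0.002, -2.698]
force: [0.6, -0.5, 0.1]
grip_width: 0.0841
```

Emit:
servo_tool(
  rows=[
    [0,0,0,0,0,0,-1],
    [0,0,0,0,0,0,-1],
    [0,0,0,0,0,0,-1],
    [0,0,0,0,0,0,-1],
    [0,0,0,0,0,0,-1],
    [0,0,0,0,0,0,-1],
    [0,0,0,0,0,0,-1],
    [0,0,0,0,0,0,-1],
  ],
)

```text
time_s: 4.32
ee_pos: [0.4758, 0.1875, 0.0051]
eef_rot: [-3.142, 0.002, -2.698]
force: [0.0, -0.8, -0.5]
grip_width: 0.0308
```

Emit:
servo_tool(
  rows=[
    [0,0,0,0,0,0,-1],
    [0,0,0,0,0,0,-1],
    [0,0,0,0,0,0,-1],
    [0,0,0.02,0,0,0,-1],
    [0,0,0.06,0,0,0,-1],
    [0,0,0.1,0,0,0,-1],
    [0,0,0.14,0,0,0,-1],
    [0,0,0.16,0,0,0,-1],
  ],
)

```text
time_s: 4.98
ee_pos: [0.4767, 0.1879, 0.1697]
eef_rot: [-3.141, 0.007, -2.698]
force: [-0.3, 0.9, -1.0]
grip_width: 0.0215
```

Run:
```python
from h import *
np.set_printoptions(precision=4,suppress=True)
o=ctrl.get_obs(); print(o['ee_pos'],o['eef_rot'],o['time_s'],o['grip_width'],o['force'])
for n in ['wrist','scene','top']:
    p=shot(n,n[0]+'2')
    for k in ['blade_grip','blade_tip','cover_lip','cover_hinge','deck']:
        for a in cams.place_of(p,k)[:2]:
            c,r=a['at'][0]*512,a['at'][1]*384; print(n,k,a['p'],c,r,w(p,c,r))
    V=cloud(p)
    np.savez(f'pics/{n}2.npz',V=V,image=p['image'],depth=p['depth'],T=p['T'],fx=p['fx'],cx=p['cx'],cy=p['cy'],fy=p['fy'])
    if n=='wrist': continue
    # hood top plane
    m=(np.abs(V[...,0]-.65)<.12)&(np.abs(V[...,1]+.04)<.12)&(V[...,2]>.144)&(V[...,2]<.158)
    m=cv2.morphologyEx(m.astype(np.uint8),cv2.MORPH_OPEN,np.ones((5,5)))
    P=V[m>0]; rect=cv2.minAreaRect((P[:,:2]*1000).astype(np.float32)); print(n,'hoodtop',len(P),P.mean(0),rect)
    m=(np.abs(V[...,0]-.65)<.12)&(np.abs(V[...,1]+.04)<.12)&(V[...,2]>.095)&(V[...,2]<.105)
    print('deck med z',np.median(V[m][:,2]))
```

```text
[0.4767 0.1879 0.1697] [-3.1409  0.0073 -2.6976] 4.9833 0.021462284468100553 [-0.254   0.8876 -0.9602]
wrist blade_grip 0.85 255.8976 238.0032 [0.4722 0.1869 0.1862]
wrist blade_grip 0.74 403.5072 368.4096 [0.6478 0.518  0.0176]
wrist blade_tip 0.58 255.0784 373.28639999999996 [0.5825 0.2389 0.1771]
scene blade_grip 0.96 332.5952 336.384 [0.6588 0.5355 0.0173]
scene blade_grip 0.7 199.9872 168.6144 [0.6128 0.003  0.1393]
scene blade_tip 0.88 268.288 197.4912 [0.5748 0.2355 0.1708]
scene blade_tip 0.78 443.8016 282.3168 [0.3439 0.6262 0.0119]
scene cover_lip 0.67 203.9808 167.5008 [ 0.5112 -0.1354  0.002 ]
scene deck 0.71 180.3776 177.984 [ 0.6685 -0.0118  0.128 ]
scene hoodtop 610 [ 0.6494 -0.0401  0.1509] ((647.9051513671875, -44.261573791503906), (80.2252426147461, 90.82276153564453), 77.40917205810547)
deck med z 0.10017954357782011
top blade_grip 0.73 190.8224 251.9808 [0.3265 0.3242 0.0244]
top blade_grip 0.65 115.0976 217.9968 [0.4287 0.5735 0.0236]
top blade_tip 0.82 178.688 286.8096 [0.213  0.3603 0.0141]
top blade_tip 0.7 133.4784 184.2816 [0.5424 0.5277 0.0003]
top cover_lip 0.62 306.8928 170.496 [ 0.5899 -0.0317  0.1146]
top cover_hinge 0.6 316.3136 138.3936 [ 0.6818 -0.0527  0.1476]
top deck 0.71 307.9168 152.4864 [ 0.6384 -0.0283  0.1491]
top hoodtop 757 [ 0.6478 -0.044   0.1512] ((648.7944946289062, -44.2130241394043), (74.39632415771484, 90.52277374267578), 77.96269989013672)
deck med z 0.1000142241345916
```

View pics/w2.png

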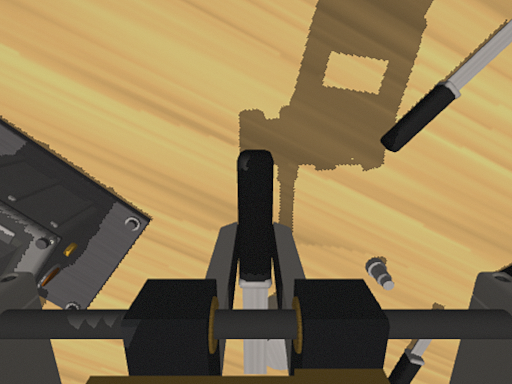

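View pics/s2.png

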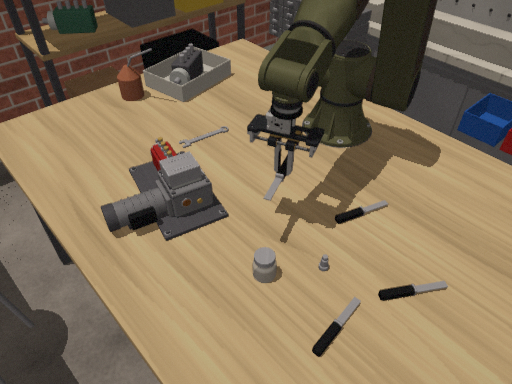

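Blade gripped (21.5 mm, tip as expected at about (0.58, 0.238, 0.176)). The hood's top face gives a centre of (0.648, -0.044), yaw -0.21 and top z 0.151, which matches the stated sizes. So the collar axis is ≈(0.647, -0.044). Going in front of the lip.

Emit:
servo_tool(
  rows=[
    [-0.003,-0.035,0,0,0,-0.11,-1],
    [-0.006,-0.07,0,0,0,-0.22,-1],
    [-0.009,-0.11,0,0,0,-0.33,-1],
    [-0.012,-0.15,0,0,0,-0.44,-1],
    [-0.0155,-0.18,0,0,0,-0.55,-1],
    [-0.0155,-0.192,-0.01,0,0,-0.654,-1],
    [-0.0155,-0.192,-0.03,0,0,-0.654,-1],
    [-0.0155,-0.192,-0.05,0,0,-0.654,-1],
  ],
)

```text
time_s: 6.55
ee_pos: [0.4607, -0.0055, 0.115]
eef_rot: [3.141, 0.004, 2.929]
force: [-0.6, 0.3, -0.8]
grip_width: 0.0216
```

Emit:
servo_tool(
  rows=[
    [0,0,-0.01,0,0,0,-1],
    [0,0,-0.015,0,0,0,-1],
    [0,0,-0.018,0,0,0,-1],
    [0,0,-0.018,0,0,0,-1],
    [0,0,-0.018,0,0,0,-1],
    [0,0,-0.018,0,0,0,-1],
    [0,0,-0.018,0,0,0,-1],
    [0,0,-0.018,0,0,0,-1],
  ],
)

```text
time_s: 7.22
ee_pos: [0.4609, -0.0055, 0.0975]
eef_rot: [3.141, 0.005, 2.929]
force: [0.1, -0.3, -1.4]
grip_width: 0.0213
```

```bash
cat > m.py <<'E'
from h import *
import sys
np.set_printoptions(precision=4,suppress=True)
o=ctrl.get_obs(); print(o['ee_pos'],o['eef_rot'],o['time_s'],o['grip_width'],o['force'],o['moment'])
tag=sys.argv[1]
for n in sys.argv[2].split(','):
    p=shot(n,n[0]+tag)
    for k in sys.argv[3].split(',') if len(sys.argv)>3 else []:
        for a in cams.place_of(p,k)[:2]:
            c,r=a['at'][0]*512,a['at'][1]*384; print(n,k,round(a['p'],2),round(c),round(r),w(p,c,r))
    np.savez(f'pics/{n}{tag}.npz',V=cloud(p),image=p['image'],depth=p['depth'],T=p['T'],fx=p['fx'],cx=p['cx'],cy=p['cy'],fy=p['fy'])
    if n!='wrist':
        c,r=map(int,proj(p,np.array([.58,-.03,.1]))); cr=p['image'][max(r-50,0):r+50,max(0,c-65):c+65]
        cv2.imwrite(f'pics/{n[0]}{tag}c.png',cv2.resize(cr[:,:,::-1],None,fx=6,fy=6,interpolation=2))
E
python3 m.py 3 wrist,scene,top blade_tip,cover_lip
```

```text
[ 0.4609 -0.0055  0.0975] [3.1413 0.0052 2.929 ] 7.2167 0.021337294152511163 [ 0.0837 -0.2719 -1.421 ] [0.0485 0.0319 0.0071]
wrist blade_tip 0.9 255 371 [ 0.574  -0.0288  0.1042]
scene blade_tip 0.76 203 162 [ 0.4922 -0.1645 -0.0005]
scene blade_tip 0.62 385 200 [ 0.1948  0.3525 -0.0007]
scene cover_lip 0.98 199 167 [ 0.6119 -0.0027  0.1421]
scene cover_lip 0.5 241 154 [0.4744 0.0124 0.1246]
top blade_tip 0.62 95 245 [0.3377 0.6434 0.0008]
top blade_tip 0.59 180 287 [0.2139 0.3552 0.0168]
top cover_lip 0.83 308 170 [ 0.5931 -0.0361  0.1123]
```

View pics/s3c.png

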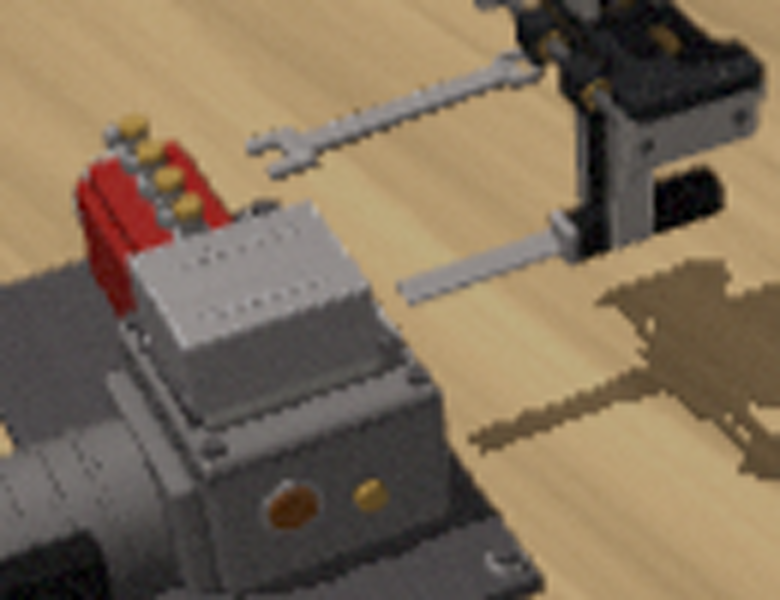

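View pics/t3c.png

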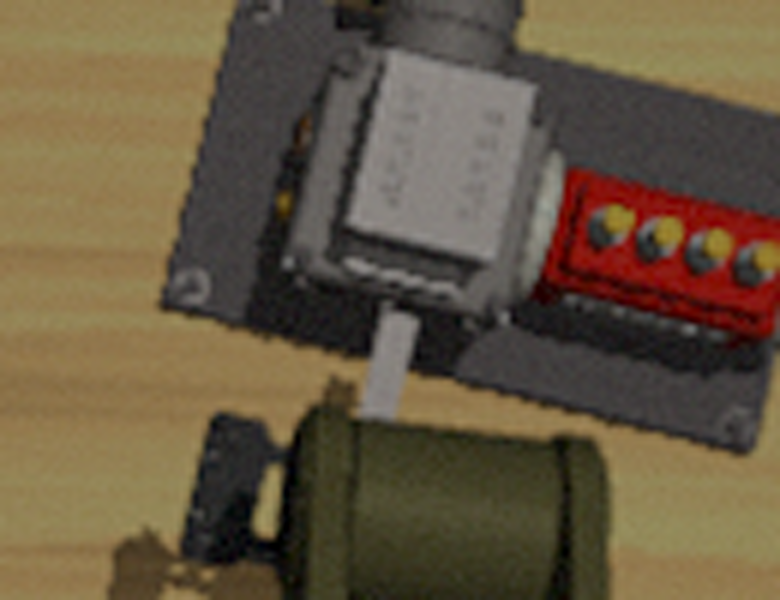

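View pics/w3.png

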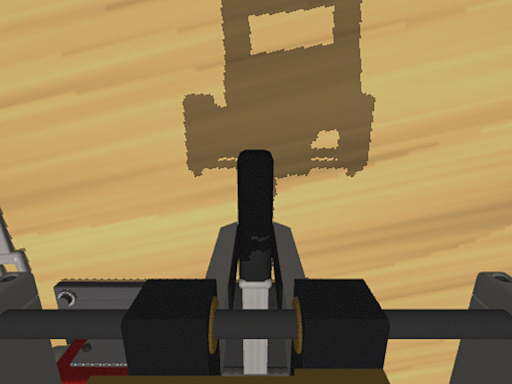

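Tip at ≈(0.573, -0.030, 0.1035), centred on the lip and level with the 100–108 mm gap. Inserting 28 mm.

Emit:
servo_tool(
  rows=[
    [0.005,-0.001,0,0,0,0,-1],
    [0.01,-0.002,0,0,0,0,-1],
    [0.0145,-0.003,0,0,0,0,-1],
    [0.019,-0.004,0,0,0,0,-1],
    [0.022,-0.005,0,0,0,0,-1],
    [0.025,-0.0055,0,0,0,0,-1],
    [0.0274,-0.006,0,0,0,0,-1],
    [0.0274,-0.006,0,0,0,0,-1],
  ],
)

```text
time_s: 8.33
ee_pos: [0.4884, -0.0116, 0.097]
eef_rot: [3.141, 0.004, 2.929]
force: [0.3, 0.2, -1.6]
grip_width: 0.0219
```

```bash
python3 m.py 4 scene,top
```

```text
[ 0.4884 -0.0116  0.097 ] [3.1414 0.0044 2.9288] 8.3333 0.021889440544184714 [ 0.3397  0.1888 -1.5616] [ 0.0532 -0.0202 -0.0577]
```

View pics/s4c.png

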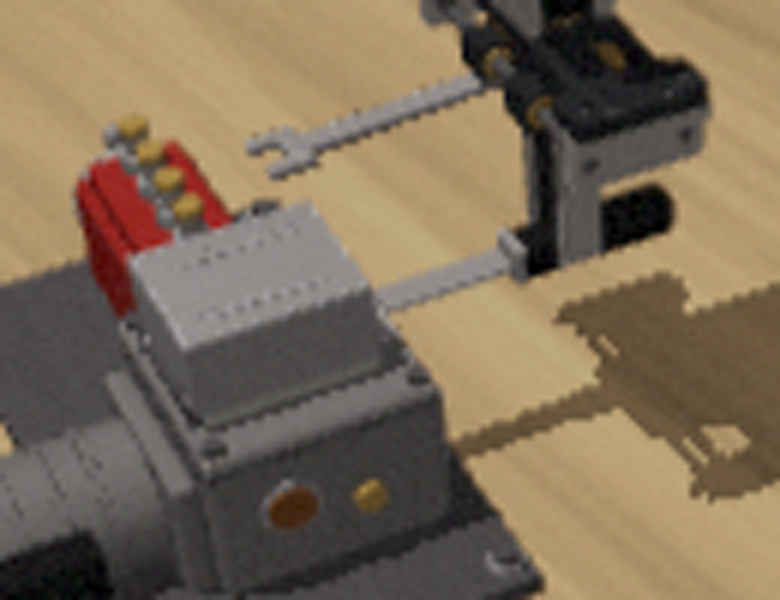

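View pics/t4c.png

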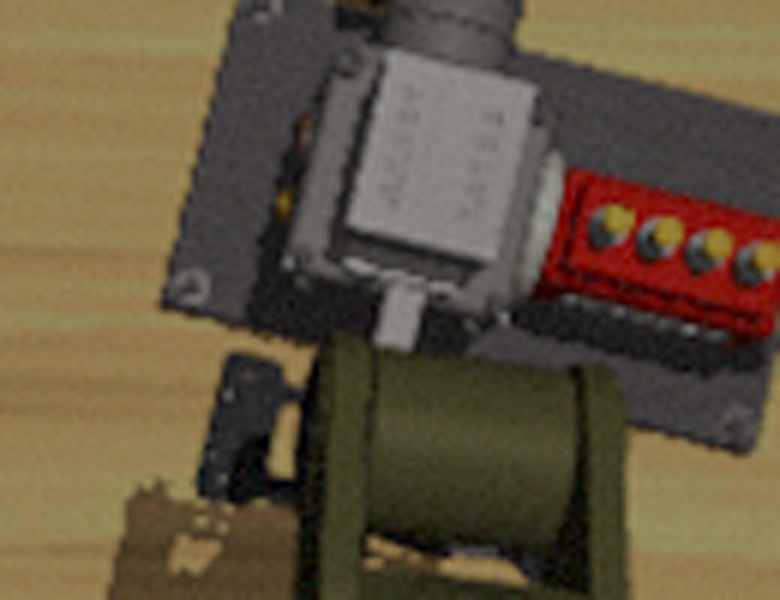

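Run:
```python
import numpy as np,cv2
from h import proj
for n,t in [('top','3'),('top','4'),('scene','4')]:
    f=np.load(f'pics/{n}{t}.npz'); p={k:f[k] for k in f}
    A=np.array([.647,-.044,.1]); ex=np.array([.978,-.209,0]); ey=np.array([.209,.978,0]); ez=np.array([0,0,1])
    c0,r0=map(int,proj(p,A-.05*ex)); s=10;h=30
    cr=cv2.resize(p['image'][r0-h:r0+h,c0-40:c0+40][:,:,::-1],None,fx=s,fy=s,interpolation=cv2.INTER_NEAREST)
    def q(X): c,r=proj(p,X); return int((c-c0+40+.5)*s),int((r-r0+h+.5)*s)
    for y in (-.03,.03):
        cv2.line(cr,q(A-.056*ex+y*ex*0+y*ey+.011*ez),q(A-.042*ex+y*ey+.011*ez),(0,255,0),1)
    cv2.line(cr,q(A-.056*ex-.03*ey+.011*ez),q(A-.056*ex+.03*ey+.011*ez),(0,255,0),1)
    cv2.line(cr,q(A-.062*ex-.06*ey),q(A-.062*ex+.06*ey),(255,0,0),1)
    cv2.imwrite(f'pics/ov_{n}{t}.png',cr)
    V=p['V']; d=(V-A); x=d@ex;y=d@ey;z=d@ez
    for lo in np.arange(-.08,-.03,.004):
        m=(x>lo)&(x<lo+.004)&(np.abs(y)<.008); m2=(x>lo)&(x<lo+.004)&(np.abs(np.abs(y)-.02)<.006)
        print(n,t,round(lo,3),m.sum(),np.round(np.sort(z[m])[::max(1,m.sum()//4)],4),np.round(np.sort(z[m2])[::max(1,m2.sum()//4)],4))
```

```text
top 3 -0.08 9 [-0.0884 -0.0879 -0.0852  0.0048  0.0061] [-0.087  -0.087  -0.0859]
top 3 -0.076 12 [-0.0895 -0.0868  0.0028  0.005 ] [-0.0872 -0.0853 -0.083 ]
top 3 -0.072 4 [-0.09   -0.0894 -0.0858 -0.0849] [-0.0888 -0.0859 -0.0856 -0.0847 -0.0838]
top 3 -0.068 15 [-0.089  -0.0749 -0.0522 -0.0312 -0.0167] [-0.09   -0.0883 -0.0882 -0.0875 -0.0857 -0.0846]
top 3 -0.064 17 [-0.0871 -0.0412 -0.017  -0.0058  0.0026] [-0.0912 -0.0461 -0.0245 -0.0047]
top 3 -0.06 10 [-0.0041 -0.0014  0.001   0.0037  0.0114] [-0.0043  0.0013  0.0027  0.0049  0.013 ]
top 3 -0.056 6 [0.009  0.0122 0.0131 0.0134 0.0146 0.0158] [0.0028 0.0124 0.0129 0.014 ]
top 3 -0.052 9 [0.0069 0.0114 0.0119 0.0136 0.0142] [0.0106 0.0125 0.0128 0.014  0.0144 0.0172]
top 3 -0.048 6 [0.0088 0.0097 0.0106 0.0118 0.0121 0.0145] [0.0103 0.0121 0.0139 0.014 ]
top 3 -0.044 19 [0.0099 0.0181 0.034  0.0488 0.0524] [0.0089 0.0144 0.0319 0.0446 0.0531]
top 3 -0.04 10 [0.0495 0.0502 0.0518 0.0524 0.0528] [0.0476 0.049  0.052  0.0537]
top 3 -0.036 5 [0.0475 0.0501 0.0506 0.0516 0.0521] [0.0487 0.0502 0.0512 0.0523 0.0543]
top 3 -0.032 7 [0
[... 1447 characters left out ...]
ene 4 -0.068 5 [0.0035 0.0045 0.0061 0.0063 0.0081] []
scene 4 -0.064 4 [0.0054 0.0058 0.0072 0.0085] []
scene 4 -0.06 2 [0.0106 0.0121] [0.0012 0.0124]
scene 4 -0.056 0 [] [-0.0012  0.      0.0105  0.0114]
scene 4 -0.052 0 [] [-0.0006  0.0009  0.0112  0.0141]
scene 4 -0.048 2 [0.0494 0.0511] [0.0491 0.0496]
scene 4 -0.044 5 [0.0498 0.0515 0.0519 0.0526 0.0532] [0.0502 0.0511 0.052  0.0532]
scene 4 -0.04 6 [0.0503 0.0505 0.0506 0.0512 0.0523 0.0536] [0.0503 0.0506 0.0514 0.0518 0.0527]
scene 4 -0.036 5 [0.0486 0.0499 0.0511 0.0513 0.0516] [0.0486 0.0506 0.051  0.0512 0.0515 0.0529 0.0536]
scene 4 -0.032 5 [0.0491 0.0495 0.0503 0.0521 0.0525] [0.0496 0.05   0.0505 0.0506 0.0511 0.0519 0.0519]
```

View pics/ov_top4.png

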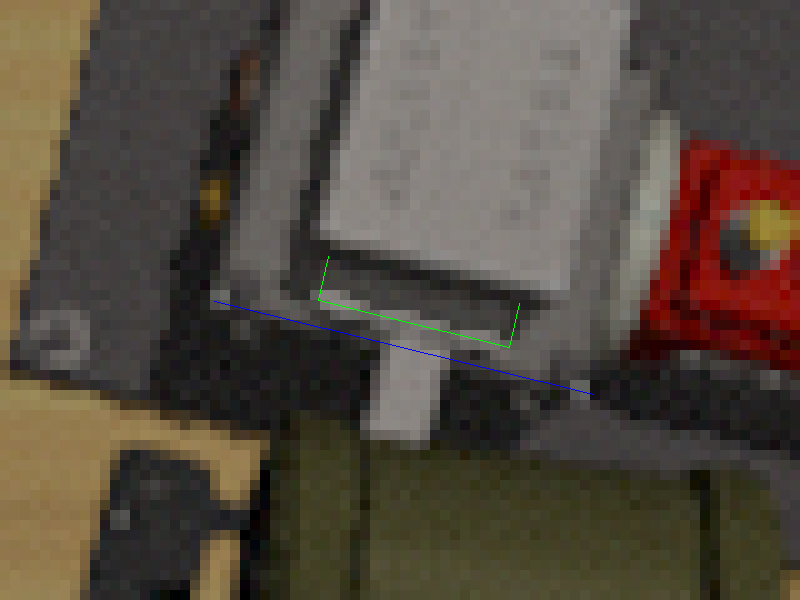

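View pics/ov_top3.png

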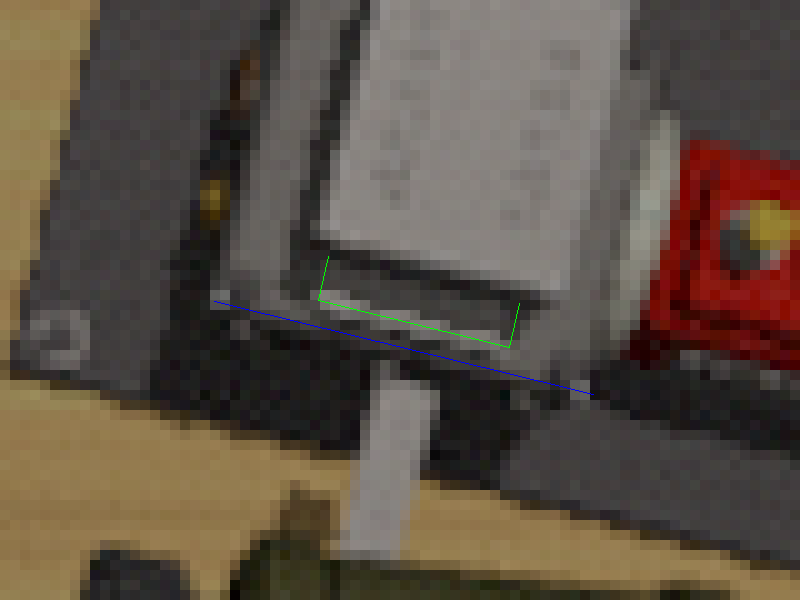

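The overlay of the expected lip outline fits, and the blade disappears beneath the lip edge with no contact force. Lifting along the hood's arc.

Emit:
servo_tool(
  rows=[
    [0,0,0.004,0,0,0,-1],
    [0,0,0.01,0,0,0,-1],
    [0.001,0,0.018,0,0,0,-1],
    [0.0027,-0.0006,0.026,0,0,0,-1],
    [0.005,-0.001,0.034,0,0,0,-1],
    [0.0082,-0.0017,0.042,0,0,0,-1],
    [0.0122,-0.0026,0.05,0,0,0,-1],
    [0.016,-0.0034,0.056,0,0,0,-1],
  ],
)

```text
time_s: 9.1
ee_pos: [0.5047, -0.015, 0.1542]
eef_rot: [3.141, 0.005, 2.929]
force: [0.6, 0.3, -1.1]
grip_width: 0.0219
```

```bash
python3 m.py 5 scene
```

```text
[ 0.5047 -0.015   0.1542] [3.1413 0.0052 2.9288] 9.1 0.02188582984807491 [ 0.5716  0.2936 -1.1354] [-0.0081  0.0877  0.0034]
```

View pics/s5c.png

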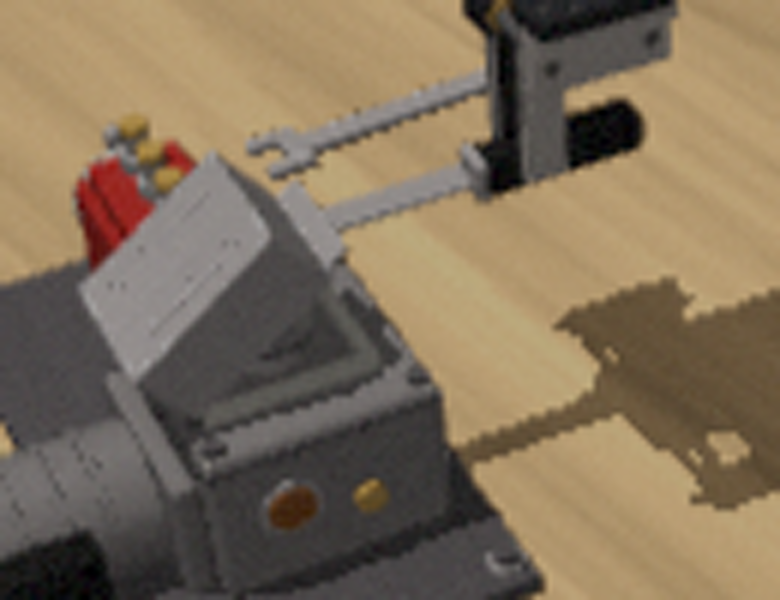

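Hood is at about 0.6 rad and riding on the blade tip. Continuing the arc.

Emit:
servo_tool(
  rows=[
    [0.008,-0.0017,0.01,0,0,0,-1],
    [0.0176,-0.0038,0.0195,0,0,0,-1],
    [0.029,-0.0062,0.0275,0,0,0,-1],
    [0.041,-0.0088,0.0335,0,0,0,-1],
    [0.054,-0.0116,0.0375,0,0,0,-1],
    [0.068,-0.0145,0.0395,0,0,0,-1],
    [0.077,-0.0165,0.04,0,0,0,-1],
    [0.077,-0.0165,0.04,0,0,0,-1],
  ],
)

```text
time_s: 9.82
ee_pos: [0.5836, -0.032, 0.1948]
eef_rot: [3.141, 0.007, 2.928]
force: [0.1, -0.1, -1.5]
grip_width: 0.0216
```

```bash
python3 m.py 6 scene
```

```text
[ 0.5836 -0.032   0.1948] [3.1412 0.0068 2.9284] 9.8167 0.021642319971189417 [ 0.0941 -0.0836 -1.4955] [-0.0251 -0.0054  0.0212]
```

View pics/s6c.png

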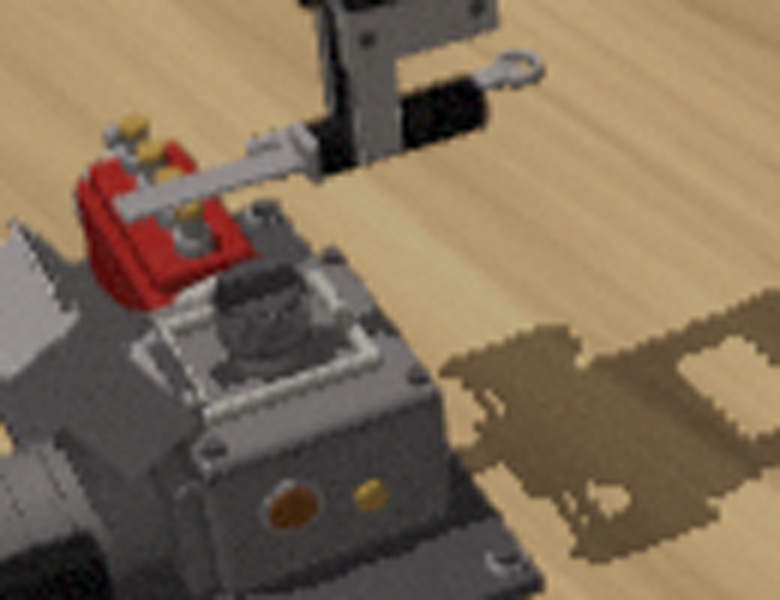

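Hood has fallen fully back and the collar is exposed inside a curb frame. Retreating to lay the blade where it was.

Emit:
servo_tool(
  rows=[
    [-0.035,0.008,0,0,0,0,-1],
    [-0.075,0.016,0,0,0,0,-1],
    [-0.1,0.035,0,0,0,0.1,-1],
    [-0.108,0.07,0,0,0,0.22,-1],
    [-0.108,0.11,0,0,0,0.34,-1],
    [-0.108,0.15,0,0,0,0.46,-1],
    [-0.108,0.19,0,0,0,0.58,-1],
    [-0.108,0.219,-0.02,0,0,0.655,-1],
  ],
)

```text
time_s: 10.53
ee_pos: [0.4751, 0.1904, 0.1776]
eef_rot: [-3.141, 0.012, -2.692]
force: [1.0, -0.5, -0.9]
grip_width: 0.0215
```

Emit:
servo_tool(
  rows=[
    [0,0,-0.04,0,0,0,-1],
    [0,0,-0.08,0,0,0,-1],
    [0,0,-0.11,0,0,0,-1],
    [0,0,-0.13,0,0,0,-1],
    [0,0,-0.135,0,0,0,-1],
    [0,0,-0.135,0,0,0,-1],
    [0,0,-0.135,0,0,0,-1],
    [0,0,-0.135,0,0,0,-1],
  ],
)

```text
time_s: 11.2
ee_pos: [0.4759, 0.1906, 0.0443]
eef_rot: [-3.141, 0.015, -2.692]
force: [1.3, 0.4, -1.0]
grip_width: 0.0211
```

```bash
python3 m.py 7 top,scene collar_mid,deck,cover_lip,cover_hinge
python3 - <<'E'
import numpy as np,cv2
for n in ['top','scene']:
    f=np.load(f'pics/{n}7.npz'); V=f['V']
    A=np.array([.647,-.044,.1]); ex=np.array([.978,-.209,0]); ey=np.array([.209,.978,0])
    d=V-A; m=(np.abs(d@ex)<.035)&(np.abs(d@ey)<.035)&(d[...,2]>.036)&(d[...,2]<.046)
    P=V[m]; print(n,m.sum(),P.mean(0),np.median(P[:,2])); print(cv2.minEnclosingCircle((P[:,:2]*1000).astype(np.float32)))
E
```

```text
[0.4759 0.1906 0.0443] [-3.141   0.0147 -2.6919] 11.2 0.0211223983747872 [ 1.2794  0.4424 -0.9914] [ 0.0002 -0.0122 -0.016 ]
top collar_mid 0.44 313 152 [ 0.6411 -0.0451  0.1424]
top deck 0.59 307 155 [ 0.6327 -0.0263  0.1376]
top deck 0.25 172 189 [0.5269 0.3888 0.0471]
top cover_lip 0.9 326 115 [ 0.7369 -0.0703  0.1978]
top cover_hinge 0.93 316 139 [ 0.6875 -0.0574  0.112 ]
scene collar_mid 0.6 184 171 [ 0.6473 -0.0234  0.1336]
scene deck 0.84 182 175 [ 0.654  -0.0272  0.1213]
scene cover_lip 0.92 142 159 [ 0.7376 -0.0691  0.1959]
scene cover_lip 0.18 182 170 [ 0.6543 -0.023   0.1395]
scene cover_hinge 0.64 165 177 [ 0.6897 -0.056   0.1142]
top 165 [ 0.64540032 -0.04280522  0.14161258] 0.14150925504642498
((645.7897338867188, -43.1253776550293), 21.97420310974121)
scene 139 [ 0.64681753 -0.03948847  0.1413224 ] 0.14158293781714082
((646.4830932617188, -41.044044494628906), 22.725223541259766)
```

View pics/s7.png

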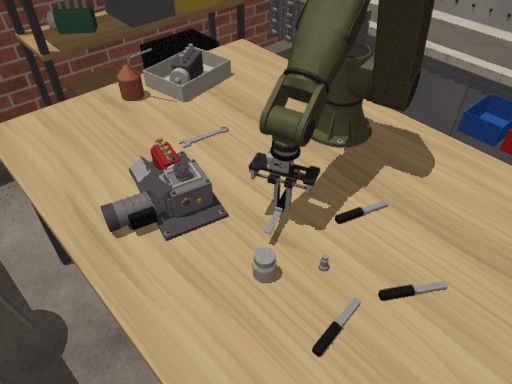

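View pics/t7c.png

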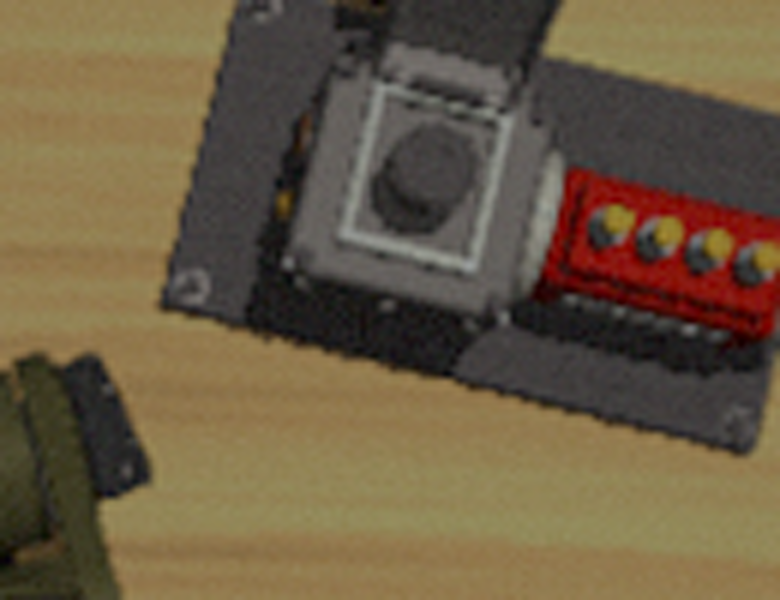

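Checks out: the lip is now at z≈0.197 (expected 0.196) and the collar top at 0.1415, axis ≈(0.646, -0.043). Lowering the blade and releasing.

Emit:
servo_tool(
  rows=[
    [0,0,-0.015,-0.006,0.013,0,-1],
    [0,0,-0.028,-0.006,0.013,0,-1],
    [0,0,-0.034,-0.006,0.013,0,-1],
    [0,0,-0.037,-0.006,0.013,0,-1],
    [0,0,-0.0385,-0.006,0.013,0,-1],
    [0,0,-0.0385,-0.006,0.013,0,-1],
    [0,0,-0.0385,-0.006,0.013,0,-0.3],
    [0,0,-0.0385,-0.006,0.013,0,0.2],
  ],
)

```text
time_s: 12.37
ee_pos: [0.4755, 0.1905, 0.0047]
eef_rot: [-3.142, -0.001, -2.692]
force: [-0.5, 0.7, 0.1]
grip_width: 0.0312
```

Emit:
servo_tool(
  rows=[
    [0,0,0,0,0,0,0.6],
    [0,0,0,0,0,0,1],
    [0,0,0,0,0,0,1],
    [0,0,0,0,0,0,1],
    [0,0,0,0,0,0,1],
    [0,0,0.03,0,0,0,1],
    [0,0,0.07,0,0,0,1],
    [0,0,0.11,0,0,0,1],
  ],
)

```text
time_s: 13.03
ee_pos: [0.4748, 0.1902, 0.1156]
eef_rot: [3.141, -0.003, -2.692]
force: [1.1, -0.9, -0.5]
grip_width: 0.0847
```

Emit:
servo_tool(
  rows=[
    [0,0,0.04,0,0,0,1],
    [0,-0.01,0.08,0,0,0,1],
    [0.02,-0.04,0.105,0,0,0.05,0.3],
    [0.045,-0.073,0.105,0,0,0.1,0.3],
    [0.07,-0.105,0.105,0,0,0.13,0.3],
    [0.095,-0.138,0.105,0,0,0.13,0.3],
    [0.12,-0.17,0.105,0,0,0.13,0.3],
    [0.145,-0.2,0.105,0,0,0.13,0.3],
  ],
)

```text
time_s: 13.7
ee_pos: [0.6206, -0.0119, 0.2205]
eef_rot: [3.141, -0.003, -2.562]
force: [-0.1, 1.5, 0.9]
grip_width: 0.0614
```

```bash
python3 m.py 8 wrist,top collar_mid
python3 - <<'E'
import numpy as np,cv2
for n in ['wrist']:
    f=np.load(f'pics/{n}8.npz'); V=f['V']
    A=np.array([.646,-.043,.1]); d=V-A
    m=(np.hypot(d[...,0],d[...,1])<.035)&(d[...,2]>.036)&(d[...,2]<.046)
    P=V[m]; print(n,m.sum(),P.mean(0) if len(P) else 0); print(cv2.minEnclosingCircle((P[:,:2]*1000).astype(np.float32)) if len(P) else 0)
E
```

```text
[ 0.6206 -0.0119  0.2205] [ 3.1414 -0.0033 -2.5623] 13.7 0.06137021404738325 [-0.111   1.4877  0.9014] [ 0.1228  0.0132 -0.0269]
wrist collar_mid 0.81 218 199 [ 0.642  -0.0405  0.1388]
wrist 1492 [ 0.6440021  -0.04081707  0.1403799 ]
((645.245361328125, -40.33292770385742), 22.306671142578125)
```

View pics/w8.png

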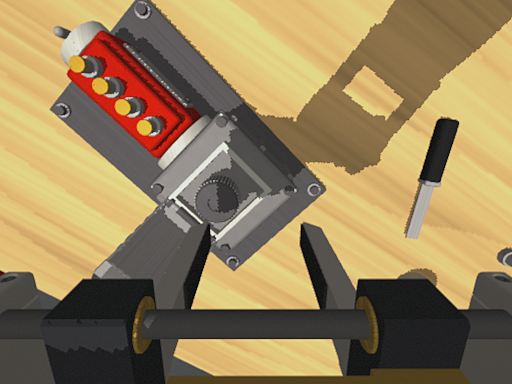

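View pics/t8.png

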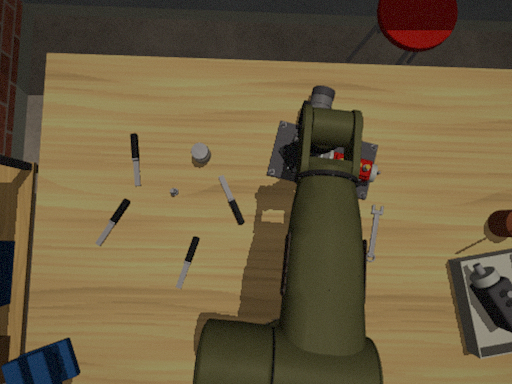

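The blade lies back in its place ((232,200) in the top view) and nothing else has moved. Moving over the collar and descending to 20 mm below its top face.

Emit:
servo_tool(
  rows=[
    [0.0254,-0.0306,0,0,0,0,0.3],
    [0.0254,-0.0306,-0.01,0,0,0,0.3],
    [0.0254,-0.0306,-0.03,0,0,0,0.3],
    [0.0254,-0.0306,-0.055,0,0,0,0.3],
    [0.0254,-0.0306,-0.08,0,0,0,0.3],
    [0.0254,-0.0306,-0.094,0,0,0,0.3],
    [0.0254,-0.0306,-0.0995,0,0,0,0.3],
    [0.0254,-0.0306,-0.0995,0,0,0,0.3],
  ],
  newtons=30,
)

```text
time_s: 14.57
ee_pos: [0.6444, -0.0398, 0.1195]
eef_rot: [3.139, -0.005, -2.562]
force: [-0.4, 0.2, 1.1]
grip_width: 0.061
```

```bash
python3 m.py 9 scene,wrist
```

```text
[ 0.6444 -0.0398  0.1195] [ 3.1394 -0.0055 -2.5622] 14.5667 0.06097228092615266 [-0.4304  0.201   1.0862] [0.1127 0.0849 0.0341]
```

View pics/s9c.png

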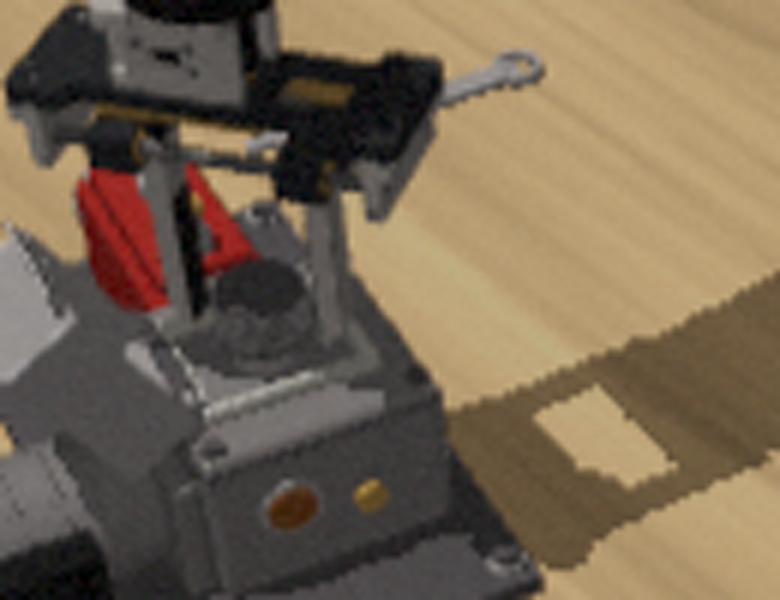

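View pics/w9.png

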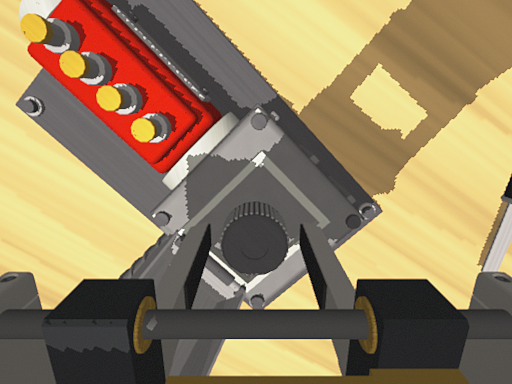

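Run:
```python
import numpy as np,cv2
from h import *
np.set_printoptions(precision=4,suppress=True)
f=np.load('pics/wrist9.npz'); V=f['V']; T=f['T']
A=np.array([.646,-.042,.1]); d=V-A
m=(np.hypot(d[...,0],d[...,1])<.03)&(d[...,2]>.036)&(d[...,2]<.046)
P=V[m]; print(m.sum(),P.mean(0),cv2.minEnclosingCircle((P[:,:2]*1000).astype(np.float32)))
o=ctrl.get_obs(); Tt=pose(o); Q=(np.linalg.inv(Tt)@np.c_[P,np.ones(len(P))].T)[:3].T
print('tool',Q.mean(0),Q.min(0),Q.max(0)); print(o['ee_pos'])
```

```text
3498 [ 0.644  -0.042   0.1404] ((647.6061401367188, -44.68035125732422), 26.877769470214844)
tool [ 0.0022 -0.0006 -0.0188] [-0.0217 -0.0309 -0.0243] [ 0.0225  0.0219 -0.0144]
[ 0.6454 -0.0403  0.1216]
```

Centred to within about 1 mm in the tool frame. Closing.

Emit:
servo_tool(
  rows=[
    [0,0,0,0,0,0,-0.1],
    [0,0,0,0,0,0,-0.1],
    [0,0,0,0,0,0,-1],
    [0,0,0,0,0,0,-1],
    [0,0,0,0,0,0,-1],
    [0,0,0,0,0,0,-1],
    [0,0,0,0,0,0,-1],
    [0,0,0,0,0,0,-1],
  ],
  newtons=30,
)

```text
time_s: 15.33
ee_pos: [0.6456, -0.0403, 0.1219]
eef_rot: [-3.141, -0.002, -2.563]
force: [0.2, 1.4, 3.8]
grip_width: 0.0426
```

Emit:
servo_tool(
  rows=[
    [0,0,-0.001,0,0,0,-1],
    [0,0,-0.002,0,0,0,-1],
    [0,0,-0.003,0,0,0,-1],
    [0,0,-0.003,0,0,0,-1],
    [0,0,-0.004,0,0,0,-1],
    [0,0,-0.005,0,0,0,-1],
    [0,0,-0.005,0,0,0,-1],
    [0,0,-0.005,0,0,0,-1],
  ],
)

```text
time_s: 16.0
ee_pos: [0.6458, -0.0403, 0.1182]
eef_rot: [-3.141, -0.002, -2.563]
force: [-4.8, 2.2, 15.1]
grip_width: 0.0425
```

```bash
python3 m.py 10 wrist
```

```text
[ 0.6458 -0.0403  0.1182] [-3.1407 -0.0016 -2.5626] 16.0 0.04249436291182098 [-4.7554  2.1957 15.0938] [ 0.4067  1.0048 -0.0377]
```

Blocked at the pin at about 4 mm, Fz≈15 N. Turning clockwise with the push kept.

Emit:
servo_tool(
  rows=[
    [0,0,-0.0015,0,0,-0.04,-1],
    [0,0,-0.0015,0,0,-0.08,-1],
    [0,0,-0.0015,0,0,-0.12,-1],
    [0,0,-0.0015,0,0,-0.16,-1],
    [0,0,-0.0015,0,0,-0.2,-1],
    [0,0,-0.0015,0,0,-0.24,-1],
    [0,0,-0.0015,0,0,-0.28,-1],
    [0,0,-0.0015,0,0,-0.32,-1],
  ],
  newtons=40,
)

```text
time_s: 16.72
ee_pos: [0.646, -0.0405, 0.118]
eef_rot: [-3.14, -0.0, -2.885]
force: [-4.8, -0.4, 14.1]
grip_width: 0.0424
```

Emit:
servo_tool(
  rows=[
    [0,0,-0.0016,0,0,-0.04,-1],
    [0,0,-0.0016,0,0,-0.08,-1],
    [0,0,-0.0016,0,0,-0.12,-1],
    [0,0,-0.0016,0,0,-0.16,-1],
    [0,0,-0.0016,0,0,-0.2,-1],
    [0,0,-0.0016,0,0,-0.24,-1],
    [0,0,-0.0016,0,0,-0.28,-1],
    [0,0,-0.0016,0,0,-0.28,-1],
  ],
)

```text
time_s: 17.38
ee_pos: [0.646, -0.0408, 0.1168]
eef_rot: [-3.14, -0.0, 3.116]
force: [-2.7, 0.0, 8.5]
grip_width: 0.0422
```

Force dropped while z sank, so the keyway is probably found at about 0.6 rad. Pushing straight down.

Emit:
servo_tool(
  rows=[
    [0,0,-0.001,0,0,0,-1],
    [0,0,-0.002,0,0,0,-1],
    [0,0,-0.003,0,0,0,-1],
    [0,0,-0.0035,0,0,0,-1],
    [0,0,-0.004,0,0,0,-1],
    [0,0,-0.004,0,0,0,-1],
    [0,0,-0.004,0,0,0,-1],
    [0,0,-0.004,0,0,0,-1],
  ],
)

```text
time_s: 18.05
ee_pos: [0.6462, -0.0408, 0.1153]
eef_rot: [-3.139, 0.001, 3.116]
force: [-10.6, 1.5, 24.0]
grip_width: 0.0424
```

```bash
cat > top.py <<'E'
from h import *
np.set_printoptions(precision=4,suppress=True)
o=ctrl.get_obs(); p=shot('wrist'); V=cloud(p); print(o['ee_pos'],o['force'],o['time_s'])
d=V-np.array([.646,-.041,.1]); m=(np.hypot(d[...,0],d[...,1])<.013)&(d[...,2]>.02)&(d[...,2]<.05)
P=V[m]; print(m.sum(),'collar top z',P[:,2].mean(),np.percentile(P[:,2],[10,50,90]))
for lo,hi,nm in [(.12,.128,'x')]: pass
dk=(np.abs(V[...,2]-.1)<.006)&(np.hypot(d[...,0],d[...,1])<.09)
print('deck z',np.median(V[dk][:,2]),dk.sum())
E
python3 top.py
python3 - <<'E'
import numpy as np
for t in ['9','10']:
    V=np.load(f'pics/wrist{t}.npz')['V']; d=V-np.array([.646,-.041,.1]); m=(np.hypot(d[...,0],d[...,1])<.013)&(d[...,2]>.02)&(d[...,2]<.05)
    dk=(np.abs(V[...,2]-.1)<.006)&(np.hypot(d[...,0],d[...,1])<.09)
    print(t,V[m][:,2].mean(),np.median(V[dk][:,2]))
E
```

```text
[ 0.6462 -0.0408  0.1153] [-10.5944   1.5185  23.9994] 18.05
1220 collar top z 0.1333534668845779 [0.1321 0.1335 0.1345]
deck z 0.09975518362336126 15206
9 0.14039293176043363 0.09979742816762147
10 0.13609162978960662 0.09980463822530083
```

The collar top went 0.1404 → 0.1334, i.e. about 7 mm plunge: past the 4 mm stop, so it's in the keyway. Pushing on to home.

Emit:
servo_tool(
  rows=[
    [0,0,-0.002,0,0,0,-1],
    [0,0,-0.0025,0,0,0,-1],
    [0,0,-0.003,0,0,0,-1],
    [0,0,-0.003,0,0,0,-1],
    [0,0,-0.003,0,0,0,-1],
    [0,0,-0.003,0,0,0,-1],
    [0,0,-0.003,0,0,0,-1],
    [0,0,-0.003,0,0,0,-1],
  ],
  newtons=50,
)

```text
time_s: 18.77
ee_pos: [0.6463, -0.0409, 0.115]
eef_rot: [-3.139, 0.003, 3.115]
force: [-12.7, 2.4, 24.7]
grip_width: 0.0416
```

```bash
python3 top.py; python3 -c "
from h import *
o=ctrl.get_obs();print(o['moment'],o['qpos'],o['eef_rot'])"
```

```text
[ 0.6463 -0.0409  0.115 ] [-12.6724   2.3643  24.6518] 18.7667
1216 collar top z 0.13296074574823882 [0.1317 0.133  0.1342]
deck z 0.09977844954721155 15312
[ 0.51047803  2.43475481 -0.29409807] [-0.11890159  0.59363956  1.31576743 -0.0023025   1.22938115 -1.66255776] [-3.13917312e+00  2.59287863e-03  3.11522351e+00]
```

```bash
python3 m.py 11 wrist,scene
python3 - <<'E'
import cv2
a=cv2.imread('pics/w11.png')[140:360,100:420]; cv2.imwrite('pics/w11c.png',cv2.resize(a,None,fx=2.4,fy=2.4,interpolation=2))
E
```

```text
[ 0.6463 -0.0409  0.115 ] [-3.1392  0.0026  3.1152] 18.8167 0.04230054151484247 [-11.9015   1.9474  26.0544] [ 0.5105  2.4348 -0.2941]
```

View pics/w11c.png

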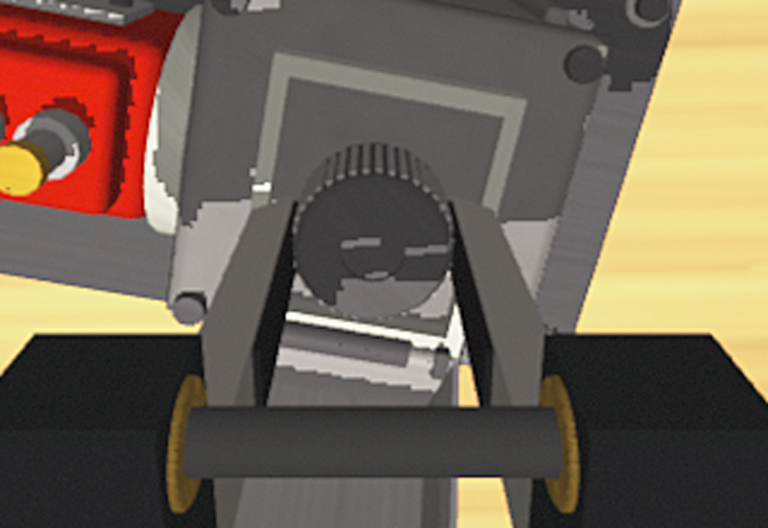

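View pics/s11c.png

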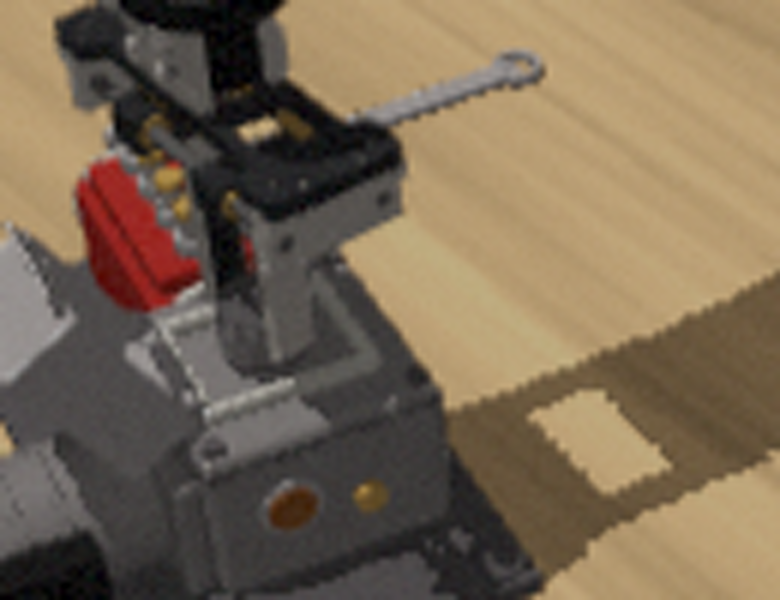

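No finger contact is visible, so the collar is probably binding on side load. Fx=-12 means I'm pushing it +x. Relieving sideways, with a small wiggle.

Emit:
servo_tool(
  rows=[
    [-0.0008,0,0,0,0,0,-1],
    [-0.0012,0.0002,0,0,0,0,-1],
    [-0.0012,0.0002,-0.001,0,0,0.02,-1],
    [-0.0012,0.0002,-0.0015,0,0,0.04,-1],
    [-0.0012,0.0002,-0.0015,0,0,0.04,-1],
    [-0.0012,0.0002,-0.0015,0,0,0.02,-1],
    [-0.0012,0.0002,-0.0015,0,0,0.02,-1],
    [-0.0012,0.0002,-0.0015,0,0,0.02,-1],
  ],
)

```text
time_s: 19.58
ee_pos: [0.646, -0.0408, 0.1159]
eef_rot: [-3.139, 0.006, 3.135]
force: [-3.7, 1.0, 20.8]
grip_width: 0.0419
```

```bash
python3 top.py; python3 -c "
from h import *
o=ctrl.get_obs();print(o['moment'],o['eef_rot'])"
```

```text
[ 0.646  -0.0408  0.1159] [-3.7463  1.0133 20.7654] 19.5833
1205 collar top z 0.13385716330457467 [0.1326 0.134  0.135 ]
deck z 0.09975772358622287 15151
[ 0.44591703  0.77698724 -0.15270671] [-3.13894617  0.00625451  3.13495086]
```

It's likely the keyway wall is pressed on the pin because I overturned. Turning back about 0.07 rad and easing x.

Emit:
servo_tool(
  rows=[
    [-0.0004,0,0,0,0,0.02,-1],
    [-0.0004,0,0,0,0,0.04,-1],
    [-0.0004,0,0,0,0,0.06,-1],
    [-0.0004,0,-0.0005,0,0,0.07,-1],
    [-0.0004,0,-0.001,0,0,0.07,-1],
    [-0.0004,0,-0.0015,0,0,0.07,-1],
    [-0.0004,0,-0.002,0,0,0.07,-1],
    [-0.0004,0,-0.002,0,0,0.07,-1],
  ],
)

```text
time_s: 20.3
ee_pos: [0.6463, -0.0407, 0.1171]
eef_rot: [-3.139, 0.009, -3.078]
force: [-9.3, 3.6, 27.8]
grip_width: 0.0419
```

```bash
python3 top.py; python3 -c "
from h import *
o=ctrl.get_obs();print(o['moment'],o['eef_rot'])"
```

```text
[ 0.6463 -0.0407  0.1171] [-9.2594  3.6463 27.7844] 20.3
1211 collar top z 0.1350869908118635 [0.1338 0.1352 0.1363]
deck z 0.09975262503911939 15153
[0.71512687 1.92153536 0.00791695] [-3.13855402  0.00953175 -3.07803503]
```

Turning back raised the collar, so it was riding the flank of the round pin and needs more clockwise turn.

Emit:
servo_tool(
  rows=[
    [-0.0005,0,0.001,0,0,-0.03,-1],
    [-0.0008,0,0.001,0,0,-0.06,-1],
    [-0.0008,0,0.0005,0,0,-0.09,-1],
    [-0.0008,0,0,0,0,-0.12,-1],
    [-0.0008,0,-0.0005,0,0,-0.14,-1],
    [-0.0008,0,-0.001,0,0,-0.16,-1],
    [-0.0008,0,-0.0015,0,0,-0.18,-1],
    [-0.0008,0,-0.002,0,0,-0.2,-1],
  ],
)

```text
time_s: 21.02
ee_pos: [0.6458, -0.0409, 0.1155]
eef_rot: [-3.138, 0.011, 3.004]
force: [-0.4, 0.3, 6.9]
grip_width: 0.042
```

```bash
python3 top.py; python3 -c "
from h import *
o=ctrl.get_obs();print(o['moment'],o['eef_rot'])"
```

```text
[ 0.6458 -0.0409  0.1155] [-0.4368  0.3242  6.8713] 21.0167
1205 collar top z 0.13338506506079081 [0.1321 0.1335 0.1345]
deck z 0.09977961224651492 15036
[ 0.15927233 -0.04692214  0.01400405] [-3.13843008  0.01040758  3.00249244]
```

Force is now only the spring, at 7 mm. Pushing down.

Emit:
servo_tool(
  rows=[
    [0,0,-0.0007,0,0,0,-1],
    [0,0,-0.0014,0,0,0,-1],
    [0,0,-0.002,0,0,0,-1],
    [0,0,-0.0026,0,0,0,-1],
    [0,0,-0.0032,0,0,0,-1],
    [0,0,-0.0038,0,0,0,-1],
    [0,0,-0.0042,0,0,0,-1],
    [0,0,-0.0042,0,0,0,-1],
  ],
)

```text
time_s: 21.73
ee_pos: [0.6461, -0.0409, 0.1124]
eef_rot: [-3.138, 0.012, 3.002]
force: [-3.5, 1.7, 14.7]
grip_width: 0.0421
```

```bash
python3 top.py; python3 -c "
from h import *
o=ctrl.get_obs();print(o['moment'],o['eef_rot'])"
```

```text
[ 0.6461 -0.0409  0.1124] [-3.5305  1.722  14.6712] 21.7333
1195 collar top z 0.13032103382924198 [0.129  0.1304 0.1315]
deck z 0.09977870535308288 15530
[0.38502952 0.87886624 0.00988011] [-3.1384381   0.01163875  3.00237823]
```

Collar top at 30.5 mm above the deck (10.1 mm plunge) with force above the spring's: home. One more press to confirm the hard stop, then hold.

Emit:
servo_tool(
  rows=[
    [0,0,-0.001,0,0,0,-1],
    [0,0,-0.0015,0,0,0,-1],
    [0,0,-0.0015,0,0,0,-1],
    [0,0,-0.0015,0,0,0,-1],
    [0,0,-0.0015,0,0,0,-1],
    [0,0,-0.0015,0,0,0,-1],
    [0,0,-0.0015,0,0,0,-1],
    [0,0,-0.0015,0,0,0,-1],
  ],
)

```text
time_s: 22.45
ee_pos: [0.6462, -0.041, 0.1123]
eef_rot: [-3.138, 0.013, 3.002]
force: [-6.5, 1.8, 15.8]
grip_width: 0.0421
```

```bash
python3 top.py; python3 m.py 12 scene,top cover_lip
```

```text
[ 0.6462 -0.041   0.1123] [-6.519   1.767  15.8254] 22.45
1205 collar top z 0.1303030470901975 [0.1291 0.1304 0.1314]
deck z 0.09977202420564388 15532
[ 0.6462 -0.041   0.1124] [-3.1385  0.0126  3.0023] 22.5 0.04231693396506133 [-5.2181  1.8432 17.8823] [ 0.4731  1.3006 -0.0352]
scene cover_lip 0.69 143 159 [ 0.7327 -0.0779  0.1875]
top cover_lip 0.52 325 115 [ 0.6734 -0.0234  0.4097]
```

View pics/s12.png

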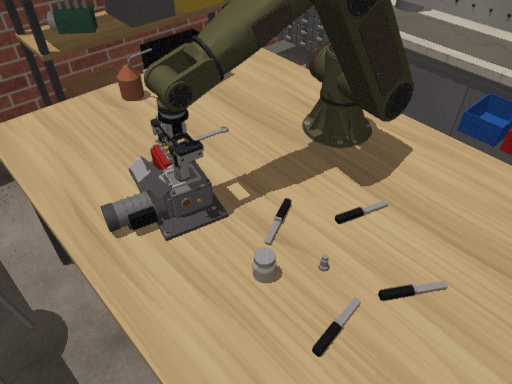

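View pics/t12.png

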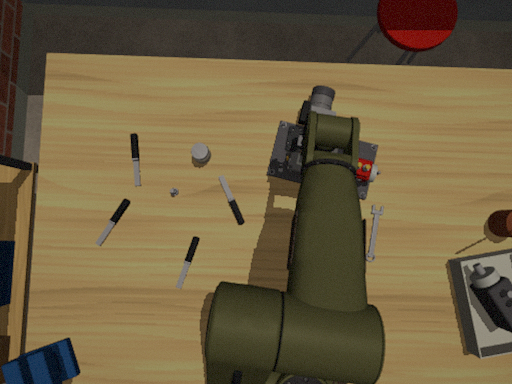

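The hard stop is confirmed: z did not change with more push. The hood is open, the blade lies on the bench at (232,200), and the bystanders haven't moved. Handing in.

```bash
python3 -c "
from h import *
print(hand_in())"
```

```text
the job is handed in; nothing more can be done
None
```

I finished the job and handed it in at about 22.5 s of the 64 s allowed; no verdict was reported. The hood is open, the blade is back on the bench, and the fingers are holding the collar fully home.

**What I did**
- **Blade:** I took the pry blade farthest to the robot's right and slid it under the lip.
- **Hood:** I lifted the hood along its hinge arc until it fell back to its stop. Then I laid the blade down where it had been.
- **Collar:** I gripped the collar, pressed it lightly against the pin and turned it clockwise about 0.72 rad until the keyway dropped over. Then I pushed it home.

**Last checks**
- **Collar home:** Its top face sits 30.5 mm above the deck (31 expected), about 10.1 mm lower than at the start. Pressing further did not move it. It is held with a grip set to 50 N and about 16–18 N upward force on the tool.
- **Hood open:** With the collar clear and before I gripped it, I measured the lip at about 97 mm above the deck (96 expected). In the last scene picture it read 88 mm, with the gripper in front of it. The picture still shows the hood leaning back.
- **Bench:** The blade, wrench, jar, holder and the other blades look undisturbed in the last pictures.

**What went wrong on the way**
- I first thought the keyway had engaged at 0.60 rad, but pushing stalled at about 7 mm.
- A test turn back raised the collar and took the upward force to about 28 N. Turning further clockwise seated it.

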